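# Clamp the cell in the battery tester

### The job

Two identical battery testers stand on the bench; only one has a cell lying in its cradle. Clamp that cell: turn the black bar knob of this tester clockwise (seen from above) until it clicks past its detent into the clamped position, then let go. Leave the knob of the empty tester as it is.

Things in the scene. Friction and masses are not known exactly. Their poses are not given: they have to be found in the camera images.
- loaded: The tester WITH a cell: grey box with aluminium top, 160 x 84 x 40 mm (x, y, z), fixed; origin at the centre of its underside. On top a black bar knob (vertical axis at x = -45 mm, y = 0) and a cell cradle with a sliding steel jaw (24 x 76 mm, 18 mm high, centred at x = +45 mm). In it lies a green cell, 50 x 15 mm, fixed.
- loaded_knob (a joint): The loaded tester's knob: 0 = open (bar along box x, white line towards box -x), 1.31 = clamped; grows CLOCKWISE seen from above (rad). An over-centre detent resists with up to 0.13 N m, most at the start; past the middle (0.655) it snaps on to 1.31 by itself and stays. Stops at 0 and 1.31.
- loaded_knob_grip (a point): Loaded tester: point on the knob's axis, 70 mm above the bench; turns with the knob. The bar is 46 mm long (this x axis, white line at its -x end), 14 mm thick (y), from 23 mm below to 14 mm above this point. Below the bar a round skirt, 48 mm diameter, 7 mm high: keep finger tips above it.
- empty_knob (a joint): Knob of the second tester, alike but with an empty cradle: same angles and detent. It must stay at 0.
Things that resemble listed ones, but are neither listed nor needed, are in the scene too. Leave any orange look-alike of the part that bears empty_knob alone.

How it is judged:
By the outcome, as a careful person would: the job done as asked, in the order asked, and still so for the second after the job is handed in, with the robot touching nothing.
It also fails if it takes over 29 s, if anything falls off the work surface, if the arm or the gripper's body presses on something with over 40 N, if the wrist force passes 120 N, or if a joint passes its speed limit or range.

### The arm

A 6-joint arm with a two-finger parallel gripper is mounted at the origin on a cart in front of the work surface, level with it; the furniture and walls round the work are solid. World frame = base frame: x ahead of the robot, y to its left, z up, the work surface at z = 0. Lengths are in m, angles in degrees, forces in N, time in s.
With the tool pointing down it reaches from about 0.25 to 0.725 m from the base axis. Payload 9.7 kg.
Tool frame: the origin (TCP) lies on the centre line of the jaws, within the pads' length; the fingertips stand 14 mm ahead of it and the grasp point (between the pads) lies 5 mm behind it; z points along the fingers, y is the line along which they close (so a half turn about z gives the same grasp; the last joint's range is limited). The gripper opens to 85 mm and grips with 20 to 120 N. Pads are 22 mm wide; open, the fingers measure 114 mm over their backs; the gripper's body (76 mm by 85 mm) begins 54 mm behind the grasp point. The pads swing forward as they close: fully open they stand 13 mm farther back than shut.
Start: joints at [67.036, 4.979, 10.078, 95.1, 0, 90], TCP at [0.215, 0.506, 0.207] pointing down, gripper open.
Joint ranges: [-179.16, 179.16], [-48.56, 103.87], [-65.8, 70.77], [-126.05, 130.52], [-82.76, 87.17], [-180, 180]. Speed limits (degrees/s): [127.2, 127.2, 147.25, 180, 180, 180].

### API

Orientations are given as [roll, pitch, yaw] about the fixed x, y, z axes, in that order (R = Rz(yaw) Ry(pitch) Rx(roll)).
In Python, from workcell import bot, camera, get_calibration, ticket gives the robot as it stands. The module is installed in compiled form; this text tells all that it offers.
- The arm moves only by the tool send_rows, never from a script. Its arguments are lists of equal length, an entry for each row: "linear": the shift along the tool's x, y, z in m, a list of three; "twist": the turn, a rotation vector about the tool's x, y, z in units of 10 degrees (1.0 is 10 degrees), a list of three; "gripper": the opening in per cent of the stroke, from 0 (shut) to 100 (fully open). In form: {"linear": [[x, y, z], ...], "twist": [[wx, wy, wz], ...], "gripper": [gripper, ...]}. A call has 1 to 8 rows; each row shifts and turns the commanded pose from where the row before left it, along the tool's axes as they then stand; what a row does not reach is not made up. A row lasts 1/8 s, in which the tool goes at most 62.5 mm and 10.7 degrees, less where a joint would pass 70% of its speed; a pose out of reach is approached as far as the arm can. A call with a gripper value outside its range is refused whole. The fingers move at their own pace and stop on an object; "grip_force" is the grip in N (left out, the last holds). Time passes only in rows, so rows that do not move let the fingers close. It gives the time, the measured TCP pose, the force, the opening and the grip force at its end, in the units of the state.
- bot.get_obs(): the state, without advancing time (a new reading comes with each control period).
- camera(name): name is "scene" or "top" or "wrist"; returns the picture (420x560x3 uint8, red, green, blue); there is no depth.
- get_calibration(name): a dict with "fx", "fy", "cx", "cy" (pixels), "origin" and "orientation" of the camera in the world; the wrist camera has in their place "hand_eye" (4x4, takes a point from camera to tool coordinates, whose origin is the TCP and whose axes are the flange's). Camera axes: x right, y down, z forward; pixel columns grow to the right and rows downward; lengths in m; the calibration is good to about 2 mm. A picture is of the moment at which its call begins: read the wrist's pose just before it. get_calibration takes no time and is no camera call.
- ticket.job_done(): hands the job in; it is judged then, once.
The state is a dict: "time": time; "q": joint angles; "qd": joint speeds; "joint_efforts": joint torques, N m; "ee_pos": TCP position; "tcp_rot": TCP orientation; "wrist_force": force on the tool from outside, world axes, zero at the start; "torque": the same for the moment, N m; "opening": finger opening in m; "grasp_force": force on a finger pad.
Only numpy, scipy, OpenCV 4.12 (cv2) and the standard library are available. Lean on these libraries where they do the work, as an engineer would, in place of code of your own. Each camera call takes 0.05 s, during which the arm holds its last target. There are 200 camera calls.

## Working session

There is one attempt and no reset: what is moved stays moved. The work goes in short steps, Python scripts to look and compute and a tool call to move; the robot and the scene stay as the last step left them, time stands still between calls to the robot, and variables do not carry over. Pictures are saved under pics/ and viewed, at most 10 in all, crops included, and the job is handed in when it is done.

Besides the shell and the picture viewer there is one more tool, called after "Request:" by a JSON object that holds its "api" and its "payload", one argument or row to a line. send_rows: Moves the arm, as the interface text tells. Its arguments: {"type":"object","properties":{"linear":{"type":"array"},"twist":{"type":"array"},"gripper":{"type":"array"},"grip_force":{"type":"number"}},"required":["linear","twist","gripper"]}

```bash
mkdir -p pics; python3 - <<'E'
from workcell import bot,camera,get_calibration
import cv2
for n in("top","scene"):
    cv2.imwrite(f"pics/{n}1.png",camera(n)[:,:,::-1]);print(get_calibration(n))
print(get_calibration("wrist"));print(bot.get_obs())
E
```

```text
{'fx': 412.35949771645585, 'fy': 412.35949771645585, 'cx': 275.1166075401172, 'cy': 213.6776025859694, 'origin': array([0.39568126, 0.05401478, 1.16829441]), 'orientation': array([-173.29267366,    0.39277081,  -88.80654189])}
{'fx': 519.3705327625646, 'fy': 519.3705327625646, 'cx': 272.9342522357031, 'cy': 208.82682810960176, 'origin': array([-0.16900709, -0.57014892,  0.90575246]), 'orientation': array([-131.43277393,    0.48024774,  -48.02973835])}
{'fx': 356.4914248559454, 'fy': 356.4914248559454, 'cx': 277.60742262365073, 'cy': 208.62301879956993, 'hand_eye': array([[ 8.80329975e-04, -9.52570573e-01, -3.04316494e-01,
         7.86953894e-02],
       [ 9.99999523e-01,  7.10057892e-04,  6.70188130e-04,
         1.01733532e-03],
       [-4.22319163e-04, -3.04316939e-01,  9.52570744e-01,
        -1.66639809e-01],
       [ 0.00000000e+00,  0.00000000e+00,  0.00000000e+00,
         1.00000000e+00]])}
{'time': 0.1, 'q': array([ 6.70381108e+01,  5.00731897e+00,  1.00381851e+01,  9.50998625e+01,
       -7.80907416e-04,  8.99985786e+01]), 'qd': array([ 0.17448025, -0.08760181,  0.07771118, -0.02466763,  0.00363093,
        0.0127353 ]), 'joint_efforts': array([ 1.94933229e-03, -5.21563876e+01,  4.65653980e+01,  1.60707347e-02,
        7.57478006e-05, -5.17830728e-06]), 'ee_pos': array([0.21447464, 0.5061957 , 0.20685278]), 'tcp_rot': array([-1.79931004e+02,  7.79195212e-04,  1.57039533e+02]), 'wrist_force': array([ 0.72451955,  0.57638839, -0.48016185]), 'torque': array([-0.02666974,  0.02435905, -0.01364147]), 'grasp_force': 0.0, 'opening': 0.08531184532367125}
```

View pics/top1.png

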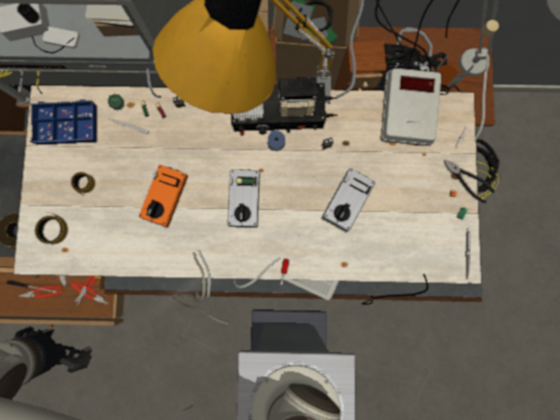

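View pics/scene1.png

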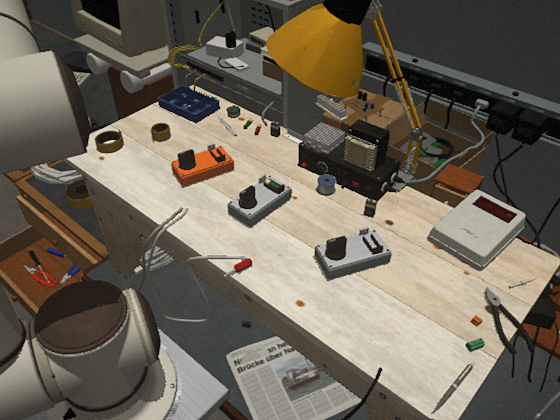

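Top picture: there are three candidates. The orange look-alike is at (164,195), a grey tester with a green cell at (244,198), and a grey tester with an empty cradle at (349,199). The middle one (244,198) fits because it holds the cell; I'll confirm in a crop.

```bash
cat > h.py <<'E'
import numpy as np
from scipy.spatial.transform import Rotation as R
from workcell import bot,camera,get_calibration
def ray(cal,p,z,T=None):
    d=np.array([(p[0]-cal['cx'])/cal['fx'],(p[1]-cal['cy'])/cal['fy'],1])
    if T is None: M=R.from_euler('xyz',cal['orientation'],degrees=True).as_matrix();o=np.array(cal['origin'])
    else: M=T[:3,:3];o=T[:3,3]
    d=M@d; return o+d*(z-o[2])/d[2]
def wristT(o):
    T=np.eye(4);T[:3,:3]=R.from_euler('xyz',o['tcp_rot'],degrees=True).as_matrix();T[:3,3]=o['ee_pos']
    return T@get_calibration('wrist')['hand_eye']
E
python3 - <<'E'
import cv2
from h import *
im=cv2.imread('pics/top1.png')[155:240,190:290]
cv2.imwrite('pics/c1.png',cv2.resize(im,None,fx=7,fy=7,interpolation=cv2.INTER_CUBIC))
c=get_calibration('top')
for p in[(231,170),(259,171),(258,226),(229,225)]:print(ray(c,p,.04))
print(ray(c,(242.5,213),.084))
E
```

```text
[0.64847818 0.19021875 0.04      ]
[0.64714199 0.11196309 0.04      ]
[0.49317751 0.11080007 0.04      ]
[0.49432144 0.19058163 0.04      ]
[0.52309463 0.1505466  0.084     ]
```

View pics/c1.png

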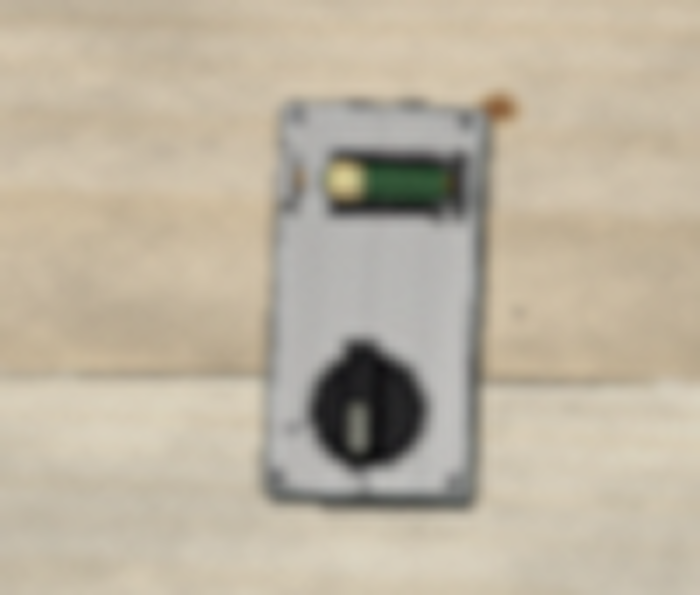

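The crop confirms it: the green cell lies in the cradle of the middle tester. Its bar knob is centred at about full-image (241.5,212.4), with the white line towards the robot (box -x). Next I compute the pose, and the lamp position for clearance.

```bash
python3 - <<'E'
from h import *
c=get_calibration('top');s=get_calibration('scene')
f=lambda u,v:(u/7+190,v/7+155)
C=[ray(c,f(*p),.04) for p in[(283,103),(490,105),(475,500),(268,495)]]
ax=C[0]+C[1]-C[2]-C[3];y=np.arctan2(ax[1],ax[0]);ctr=sum(C)/4
print('yaw',np.degrees(y),'knob by box',ctr[:2]-.045*np.array([np.cos(y),np.sin(y)]),'by bar',ray(c,f(360.5,402),.084))
a,b=ray(c,f(363,340),.084),ray(c,f(358,465),.084);print('bar yaw',np.degrees(np.arctan2(*(a-b)[[1,0]])))
for h in(.3,.4,.5,.6,.7):print(h,[ray(c,p,h)[:2].round(2) for p in[(155,60),(275,75),(215,100)]],[ray(s,p,h)[:2].round(2) for p in[(270,45),(362,85),(320,95)]])
E
```

```text
yaw -0.4645513374747437 knob by box [0.52590193 0.15154675] by bar [0.52456603 0.15324355 0.084     ]
bar yaw -0.5369041223838208
0.3 [array([0.84, 0.34]), array([0.81, 0.07]), array([0.75, 0.2 ])] [array([0.84, 0.35]), array([0.81, 0.03]), array([0.71, 0.08])]
0.4 [array([0.79, 0.3 ]), array([0.76, 0.07]), array([0.71, 0.18])] [array([0.67, 0.2 ]), array([ 0.65, -0.07]), array([ 0.57, -0.03])]
0.5 [array([0.73, 0.27]), array([0.71, 0.07]), array([0.67, 0.17])] [array([0.51, 0.05]), array([ 0.49, -0.17]), array([ 0.42, -0.14])]
0.6 [array([0.68, 0.24]), array([0.66, 0.06]), array([0.62, 0.15])] [array([ 0.34, -0.1 ]), array([ 0.33, -0.27]), array([ 0.27, -0.24])]
0.7 [array([0.63, 0.21]), array([0.62, 0.06]), array([0.58, 0.13])] [array([ 0.17, -0.26]), array([ 0.17, -0.37]), array([ 0.13, -0.35])]
```

Request:
{"api": "send_rows", "payload": {
  "linear": [
    [-0.053, -0.0256, 0],
    [-0.053, -0.0256, 0],
    [-0.053, -0.0256, 0],
    [-0.053, -0.0256, 0],
    [-0.053, -0.0256, 0],
    [-0.053, -0.0256, 0],
    [-0.053, -0.0256, 0],
    [-0.053, -0.0256, 0]
  ],
  "twist": [
    [0, 0, 0],
    [0, 0, 0],
    [0, 0, 0],
    [0, 0, 0],
    [0, 0, 0],
    [0, 0, 0],
    [0, 0, 0],
    [0, 0, 0]
  ],
  "gripper": [60, 60, 60, 60, 60, 60, 60, 60],
  "grip_force": 40
}}

```text
time: 1.1
ee_pos: [0.526, 0.1507, 0.2073]
tcp_rot: [-180.0, -0.0, 157.0]
wrist_force: [0.7, 1.3, 0.7]
opening: 0.0507
grasp_force: 0.0
```

Request:
{"api": "send_rows", "payload": {
  "linear": [
    [0, 0, 0.01],
    [0, 0, 0.01],
    [0, 0, 0.01],
    [0, 0, 0.01],
    [0, 0, 0]
  ],
  "twist": [
    [0, 0, -0.56],
    [0, 0, -0.56],
    [0, 0, -0.56],
    [0, 0, -0.56],
    [0, 0, 0]
  ],
  "gripper": [60, 60, 60, 60, 60]
}}

```text
time: 1.72
ee_pos: [0.5246, 0.1522, 0.1665]
tcp_rot: [-180.0, -0.1, 179.4]
wrist_force: [-0.7, -0.3, 0.7]
opening: 0.0512
grasp_force: 0.0
```

```bash
python3 - <<'E'
from h import *
import cv2
o=bot.get_obs();im=camera('wrist');print(o['time'],o['ee_pos'],o['tcp_rot'],o['q'])
np.save('T.npy',wristT(o))
cv2.imwrite('pics/w1.png',im[:,:,::-1])
E
```

```text
1.725 [0.52456908 0.15224915 0.16646434] [-1.79967901e+02 -1.05691527e-01  1.79397843e+02] [ 1.61847801e+01  3.90505737e+00  4.38438210e+00  9.05897829e+01
 -2.06177166e-04  1.67869073e+01]
```

View pics/w1.png

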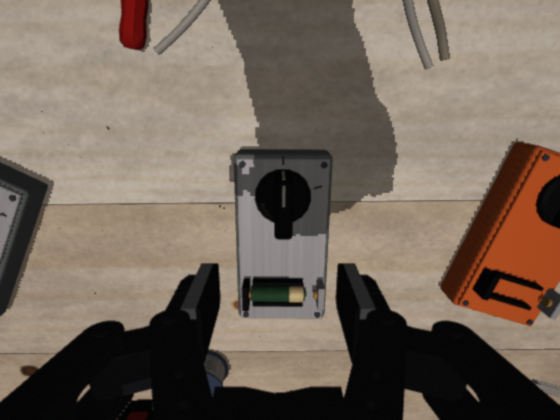

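Wrist picture: the loaded tester with the green cell is at (283,235), with its bar at about (284,175–238) and line end up. The empty tester is at far left and the orange one at right. I'll check the bar's lateral position.

```bash
python3 - <<'E'
from h import *
import cv2
T=np.load('T.npy');c=get_calibration('wrist')
for p in[(284,222),(284,237),(284,180)]:print(ray(c,p,.084,T))
for p in[(233,152),(332,152),(326,318),(239,318)]:print(ray(c,p,.04,T))
M=np.linalg.inv(T)
for P in[(.525-.023,.152,.084),(.525+.023,.152,.084),(.525,.152,.084)]:
  q=M@np.array([*P,1]);print(c['fx']*q[0]/q[2]+c['cx'],c['fy']*q[1]/q[2]+c['cy'])
im=cv2.imread('pics/w1.png')[140:330,220:345]
im=cv2.convertScaleAbs(im,alpha=1.8,beta=20)
cv2.imwrite('pics/c2.png',cv2.resize(im[:110],None,fx=5,fy=5,interpolation=cv2.INTER_CUBIC))
E
```

```text
[0.53626975 0.15823056 0.084     ]
[0.54825845 0.1581802  0.084     ]
[0.50436421 0.15836459 0.084     ]
[0.49061382 0.11728346 0.04      ]
[0.49140042 0.1986232  0.04      ]
[0.64998315 0.19868392 0.04      ]
[0.64916667 0.11548665 0.04      ]
275.0645686755481 176.84565508298513
275.7853045892901 236.7552398320639
275.4345414256626 207.59882473253708
```

View pics/c2.png

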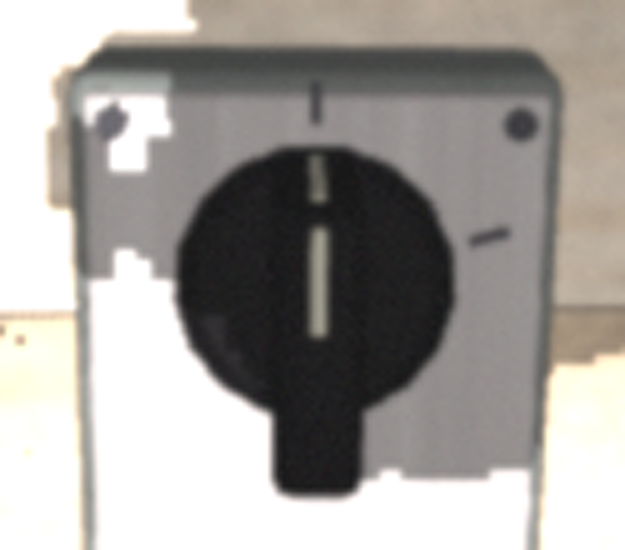

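Request:
{"api": "send_rows", "payload": {
  "linear": [
    [-0.0015, 0.005, 0],
    [0, 0, 0.025],
    [0, 0, 0.025],
    [0, 0, 0.025],
    [0, 0, 0.022],
    [0, 0, 0]
  ],
  "twist": [
    [0, 0, 0],
    [0, 0, 0],
    [0, 0, 0],
    [0, 0, 0],
    [0, 0, 0],
    [0, 0, 0]
  ],
  "gripper": [60, 60, 60, 60, 60, 60]
}}

```text
time: 2.52
ee_pos: [0.5258, 0.1574, 0.0693]
tcp_rot: [-180.0, -0.1, 179.4]
wrist_force: [0.1, 0.4, 0.0]
opening: 0.0511
grasp_force: 0.0
```

```bash
python3 - <<'E'
from h import *
import cv2
o=bot.get_obs();im=camera('wrist');print(o['time'],o['ee_pos'],o['wrist_force'],o['torque'])
cv2.imwrite('pics/w2.png',im[:,:,::-1])
E
```

```text
2.525 [0.52583312 0.15744063 0.06932497] [0.14306074 0.40657436 0.02298054] [-0.0196715   0.03889699  0.00887948]
```

View pics/w2.png

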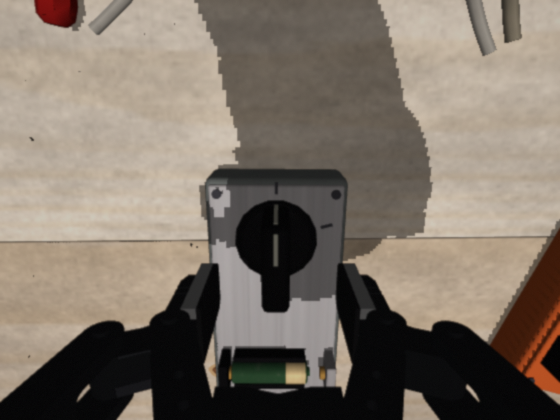

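The bar sits at column 275, between the fingers and centred on the TCP. Closing.

Request:
{"api": "send_rows", "payload": {
  "linear": [
    [0, 0, 0],
    [0, 0, 0],
    [0, 0, 0],
    [0, 0, 0],
    [0, 0, 0],
    [0, 0, 0]
  ],
  "twist": [
    [0, 0, 0],
    [0, 0, 0],
    [0, 0, 0],
    [0, 0, 0],
    [0, 0, 0],
    [0, 0, 0]
  ],
  "gripper": [5, 5, 5, 5, 5, 5],
  "grip_force": 40
}}

```text
time: 3.32
ee_pos: [0.5266, 0.1574, 0.0705]
tcp_rot: [-180.0, -0.0, 179.4]
wrist_force: [0.3, -0.1, -0.3]
opening: 0.0043
grasp_force: 0.0
```

The fingers shut without gripping anything, so I'll look.

```bash
python3 - <<'E'
from h import *
import cv2
o=bot.get_obs();a=camera('wrist');b=camera('scene');print(o['time'],o['ee_pos'],o['wrist_force'],o['opening'])
b=cv2.resize(b[130:260,180:340],(517,420),interpolation=cv2.INTER_CUBIC)
a=a[:,140:420]
cv2.imwrite('pics/w3.png',np.hstack([a,b])[:,:,::-1])
E
```

```text
3.325 [0.52660715 0.15738464 0.07046637] [ 0.3088885  -0.14317323 -0.31490453] 0.004336388075095739
```

View pics/w3.png

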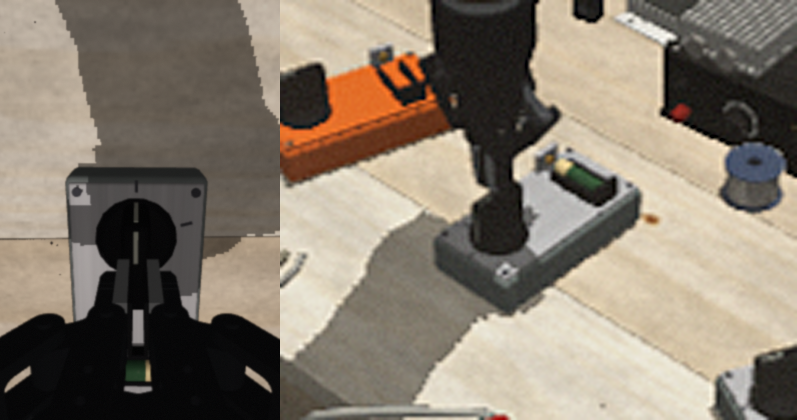

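The scene crop shows the shut fingertips just above the top of the knob (about (500,185) in the composite), so the tool is really higher than stated. I'll touch off on the bar top (84 mm) with the shut fingers, in small steps.

Request:
{"api": "send_rows", "payload": {
  "linear": [
    [0, 0, 0.002],
    [0, 0, 0.002],
    [0, 0, 0]
  ],
  "twist": [
    [0, 0, 0],
    [0, 0, 0],
    [0, 0, 0]
  ],
  "gripper": [5, 5, 5]
}}

```text
time: 3.8
ee_pos: [0.5265, 0.1573, 0.0662]
tcp_rot: [-180.0, -0.0, 179.4]
wrist_force: [-0.2, 0.3, 1.1]
opening: 0.0042
grasp_force: 0.0
```

Request:
{"api": "send_rows", "payload": {
  "linear": [
    [0, 0, 0.002],
    [0, 0, 0.002],
    [0, 0, 0]
  ],
  "twist": [
    [0, 0, 0],
    [0, 0, 0],
    [0, 0, 0]
  ],
  "gripper": [5, 5, 5]
}}

```text
time: 4.18
ee_pos: [0.5265, 0.1573, 0.0622]
tcp_rot: [-180.0, -0.0, 179.4]
wrist_force: [0.1, -0.1, -0.7]
opening: 0.0042
grasp_force: 0.0
```

Request:
{"api": "send_rows", "payload": {
  "linear": [
    [0, 0, 0.002],
    [0, 0, 0.002],
    [0, 0, 0]
  ],
  "twist": [
    [0, 0, 0],
    [0, 0, 0],
    [0, 0, 0]
  ],
  "gripper": [5, 5, 5]
}}

```text
time: 4.55
ee_pos: [0.5269, 0.1575, 0.0603]
tcp_rot: [180.0, 0.1, 179.4]
wrist_force: [-4.4, -2.2, 13.5]
opening: 0.0042
grasp_force: 6.6
```

```bash
python3 - <<'E'
from h import *
import cv2
o=bot.get_obs();a=camera('wrist');b=camera('scene');print(o['time'],o['ee_pos'],o['wrist_force'],o['opening'])
b=cv2.resize(b[170:230,215:300],(595,420),interpolation=cv2.INTER_CUBIC)
a=cv2.resize(a[170:380,225:325],(200,420))
cv2.imwrite('pics/w4.png',cv2.convertScaleAbs(np.hstack([a,b])[:,:,::-1],alpha=1.8,beta=15))
E
```

```text
4.55 [0.5269416  0.15746007 0.0603025 ] [-4.35094738 -2.16324773 13.51587043] 0.00422262898127706
```

View pics/w4.png

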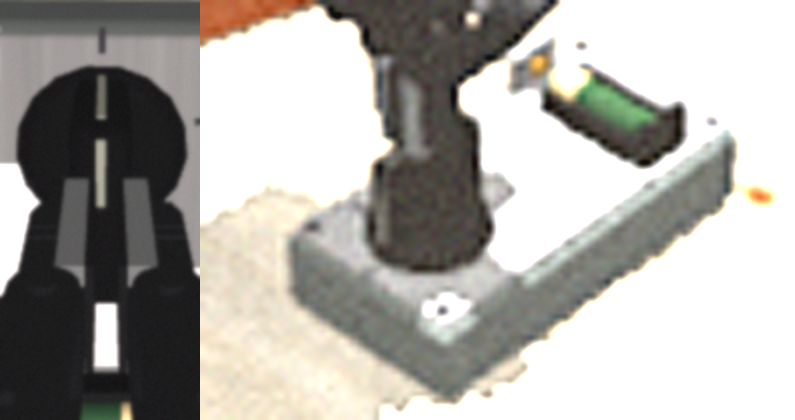

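```bash
python3 - <<'E'
from h import *
s=get_calibration('scene');M=R.from_euler('xyz',s['orientation'],degrees=True).as_matrix()
def pr(P):
    q=M.T@(np.array(P)-s['origin']);u=s['fx']*q[0]/q[2]+s['cx'];v=s['fy']*q[1]/q[2]+s['cy'];return (round((u-215)*7+200),round((v-170)*7))
for y in(.152,.157):
  for x in(.503,.526,.549):print(y,x,'top',pr((x,y,.084)),'bot',pr((x,y,.047)))
print('box corners',[pr((x,y,.04)) for x in(.491,.65) for y in(.113,.197)])
print('TCP-aligned pts z',[(z,pr((.527,.157,z))) for z in(.05,.084,.1,.13)])
E
```

```text
0.152 0.503 top (377, 176) bot (382, 256)
0.152 0.526 top (422, 145) bot (426, 224)
0.152 0.549 top (467, 115) bot (470, 193)
0.157 0.503 top (367, 170) bot (372, 249)
0.157 0.526 top (412, 139) bot (417, 218)
0.157 0.549 top (457, 109) bot (460, 188)
box corners [(438, 335), (272, 232), (730, 122), (566, 32)]
TCP-aligned pts z [(0.05, (418, 211)), (0.084, (414, 138)), (0.1, (412, 103)), (0.13, (408, 36))]
```

Contact came at 13.5 N. The scene crop projection puts the fingertips on the bar top (around crop (410,155)), so the true height is about 37 mm above the stated one. The wrist view shows the fingers straddling the white line, about 1 mm off. I'll open and descend about 22 mm below contact, watching the force.

Request:
{"api": "send_rows", "payload": {
  "linear": [
    [0, -0.001, -0.006],
    [0, 0, 0],
    [0, 0, 0],
    [0, 0, 0],
    [0, 0, 0.006],
    [0, 0, 0.006],
    [0, 0, 0]
  ],
  "twist": [
    [0, 0, 0],
    [0, 0, 0],
    [0, 0, 0],
    [0, 0, 0],
    [0, 0, 0],
    [0, 0, 0],
    [0, 0, 0]
  ],
  "gripper": [60, 60, 60, 60, 60, 60, 60]
}}

```text
time: 5.52
ee_pos: [0.5261, 0.1563, 0.0516]
tcp_rot: [-180.0, -0.1, 179.4]
wrist_force: [-0.9, -0.1, -0.3]
opening: 0.0511
grasp_force: 0.0
```

Request:
{"api": "send_rows", "payload": {
  "linear": [
    [0, 0, 0.004],
    [0, 0, 0.003],
    [0, 0, 0]
  ],
  "twist": [
    [0, 0, 0],
    [0, 0, 0],
    [0, 0, 0]
  ],
  "gripper": [60, 60, 60]
}}

```text
time: 5.9
ee_pos: [0.5265, 0.1563, 0.0452]
tcp_rot: [-180.0, -0.0, 179.4]
wrist_force: [0.7, -0.6, -0.1]
opening: 0.0512
grasp_force: 0.0
```

Request:
{"api": "send_rows", "payload": {
  "linear": [
    [0, 0, 0.004],
    [0, 0, 0],
    [0, 0, 0],
    [0, 0, 0],
    [0, 0, 0],
    [0, 0, 0],
    [0, 0, 0]
  ],
  "twist": [
    [0, 0, 0],
    [0, 0, 0],
    [0, 0, 0],
    [0, 0, 0],
    [0, 0, 0],
    [0, 0, 0],
    [0, 0, 0]
  ],
  "gripper": [60, 60, 5, 5, 5, 5, 5]
}}

```text
time: 6.78
ee_pos: [0.5267, 0.1563, 0.0417]
tcp_rot: [-180.0, 0.0, 179.4]
wrist_force: [-1.6, -2.0, 3.8]
opening: 0.013
grasp_force: 40.2
```

Gripped the bar (13 mm, 40 N). Turning clockwise from above, which is + about tool z.

Request:
{"api": "send_rows", "payload": {
  "linear": [
    [0, 0, 0],
    [0, 0, 0],
    [0, 0, 0],
    [0, 0, 0],
    [0, 0, 0]
  ],
  "twist": [
    [0, 0, 0.5],
    [0, 0, 0.6],
    [0, 0, 0.6],
    [0, 0, 0.6],
    [0, 0, 0]
  ],
  "gripper": [5, 5, 5, 5, 5]
}}

```text
time: 7.4
ee_pos: [0.5268, 0.157, 0.0417]
tcp_rot: [179.9, 0.0, 156.5]
wrist_force: [-0.6, 1.7, 3.7]
opening: 0.0131
grasp_force: 40.1
```

Low forces; continuing to 75°.

Request:
{"api": "send_rows", "payload": {
  "linear": [
    [0, 0, 0],
    [0, 0, 0],
    [0, 0, 0],
    [0, 0, 0],
    [0, 0, 0],
    [0, 0, 0],
    [0, 0, 0],
    [0, 0, 0]
  ],
  "twist": [
    [0, 0, 0.75],
    [0, 0, 0.75],
    [0, 0, 0.75],
    [0, 0, 0.75],
    [0, 0, 0.75],
    [0, 0, 0.75],
    [0, 0, 0.7],
    [0, 0, 0]
  ],
  "gripper": [5, 5, 5, 5, 5, 5, 5, 5]
}}

```text
time: 8.4
ee_pos: [0.5279, 0.1578, 0.0418]
tcp_rot: [179.8, -0.1, 104.5]
wrist_force: [5.5, 7.6, -1.8]
opening: 0.013
grasp_force: 39.7
```

Reached 75°. Releasing and lifting straight up.

Request:
{"api": "send_rows", "payload": {
  "linear": [
    [0, 0, 0],
    [0, 0, 0],
    [0, 0, 0],
    [0, 0, 0],
    [0, 0, -0.03],
    [0, 0, -0.04],
    [0, 0, -0.04],
    [0, 0, 0]
  ],
  "twist": [
    [0, 0, 0],
    [0, 0, 0],
    [0, 0, 0],
    [0, 0, 0],
    [0, 0, 0],
    [0, 0, 0],
    [0, 0, 0],
    [0, 0, 0]
  ],
  "gripper": [60, 60, 60, 60, 60, 60, 60, 60]
}}

```text
time: 9.4
ee_pos: [0.5281, 0.1568, 0.1549]
tcp_rot: [179.7, -0.0, 104.4]
wrist_force: [-0.1, -0.2, 0.1]
opening: 0.0513
grasp_force: 0.0
```

```bash
python3 - <<'E'
from h import *
import cv2
o=bot.get_obs();a=camera('wrist');b=camera('scene');print(o['time'],o['ee_pos'],o['wrist_force'],o['opening'])
b=cv2.resize(b[160:280,210:400],None,fx=2.1,fy=2.1,interpolation=cv2.INTER_CUBIC)
a=cv2.resize(a,(400,300))
B=np.zeros((300,400,3),np.uint8);B[:b.shape[0],:b.shape[1]]=b[:300,:400]
cv2.imwrite('pics/w5.png',cv2.convertScaleAbs(np.hstack([a,B])[:,:,::-1],alpha=1.5,beta=10))
E
```

```text
9.4 [0.52805307 0.15677424 0.15491553] [-0.08786771 -0.23443183  0.09165861] 0.051308984565792984
```

View pics/w5.png

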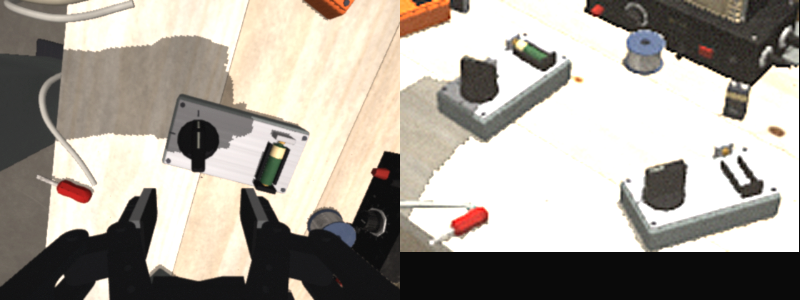

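Left (wrist): the loaded knob at (198,140) now stands about 75° clockwise, with its white line on the clamped mark, the jaw against the cell, and the fingers clear. Right (scene): the empty tester's knob at (665,185) is unchanged.

```bash
python3 -c "
from workcell import ticket
print(ticket.job_done())"
```

```text
the job is handed in; nothing more can be done
None
```

I turned the loaded tester's knob about 75° clockwise into the clamped position, let go and lifted clear. I left the empty tester's knob alone and handed the job in at about 9.4 s; the hand-in gave no verdict.

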